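Clear a steel trivet down the dish-return chute

ROBOT

A 7-joint arm with a two-finger parallel gripper is mounted at the origin on the work surface. World frame = base frame: x ahead of the robot, y to its left, z up, the work surface at z = 0. Lengths are in m, angles in degrees, forces in N, time in s.
With the tool pointing down it reaches from about 0.425 to 0.875 m from the base axis. Payload 4.7 kg.
Tool frame: the origin (TCP) lies at the very end of the fingers, on their centre line; the grasp point (between the pads) lies 19 mm behind it (env.grip_point_offset is the distance from the TCP to the grasp point, in m); z points along the fingers, y is the line along which they close (so a half turn about z gives the same grasp; the last joint's range is limited). The gripper opens to 87 mm and grips with 3 to 60 N. Pads are 19 mm wide; open, the fingers measure 117 mm over their backs; the gripper's body (75 mm by 190 mm) begins 51 mm behind the grasp point.
Start: joints at [65.208, 18.392, -4.016, 83.108, 1.295, 78.541, -3.26], TCP at [0.281, -0.586, 0.187] pointing down, gripper open.
Joint ranges: [-163.93, 163.93], [-17.29, 119.83], [-79.2, 71.16], [3.27, 140.29], [-89.18, 269.18], [5.43, 117.66], [-154.24, 154.24]. Speed limits (degrees/s): [147.25, 147.25, 180, 180, 180, 180, 180].

INTERFACE

Orientations are given as [roll, pitch, yaw] about the fixed x, y, z axes, in that order (R = Rz(yaw) Ry(pitch) Rx(roll)).
In Python, from cell import env gives the robot as it stands.
- The arm moves only by the tool jog_arm, never from a script. Its argument "motion" is a list of rows, each an object of numbers: "x", "y", "z": the shift along the tool's x, y, z in cm; "ax", "ay", "az": the turn, a rotation vector about the tool's x, y, z in degrees. In form: [{"x": .., "y": .., "z": .., "ax": .., "ay": .., "az": ..}, ...]. A call has exactly 5 rows; each row shifts and turns the commanded pose from where the row before left it, along the tool's axes as they then stand; what a row does not reach is not made up. A row lasts 1/10 s, in which the tool goes at most 50 mm and 8.59 degrees, less where a joint would pass 70% of its speed; a pose out of reach is approached as far as the arm can. A call is refused whole if a number of a shift passes 5 or a number of a turn 8.59, either way. A call with a gripper value outside its range is refused whole. "claw" is the gripper command: -1 is shut, 1 is fully open, values between are in proportion, set as the call begins (left out, the last holds). The fingers move at their own pace and stop on an object; "squeeze" is the grip in N (left out, the last holds). Time passes only in rows, so rows that do not move let the fingers close, or fill a call up. It gives the time, the measured TCP pose, the force, the opening and the grip force at its end, in the units of the state.
- env.get_obs(): the state, without advancing time (a new reading comes with each control period).
- env.read_camera(name): name is "side" or "top"; returns the picture (480x640x3 uint8, red, green, blue); there is no depth.
- env.camera_params(name): a dict with "fx", "fy", "cx", "cy" (pixels), "k1" (the pictures are not rectified: a ray, as slopes to the right and down, at radius r is drawn at 1 + k1 r^2 times it, then the intrinsics apply), "extrinsics" (4x4, takes a point from world to camera coordinates). Camera axes: x right, y up, looking along -z (the intrinsics and any distortion apply to the point x, -y, -z); pixel columns grow to the right and rows downward; lengths in m; the calibration is good to about 2 mm. A picture is of the moment at which its call begins. camera_params takes no time and is no camera call.
- env.sign_off(): hands the job in; it is judged then, once.
The state is a dict: "time_s": time; "qpos": joint angles; "joint_velocities": joint speeds; "effort": joint torques, N m; "tool_pos": TCP position; "tool_rot": TCP orientation; "force": force on the tool from outside, world axes, zero at the start; "wrist_torque": the same for the moment, N m; "grip_width": finger opening in m; "grasp_force": force on a finger pad.
Only numpy, scipy, OpenCV 4.12 (cv2) and the standard library are available. Lean on these libraries where they do the work, as an engineer would, in place of code of your own. Each camera call takes 0.05 s, during which the arm holds its last target. There are 200 camera calls.

TASK

Slide the chute's shutter fully open by its knob, then press a fingertip on the flat square trivet and slide it over the edge of the glass ledge so that it drops down the chute, and slide the shutter fully shut again. Press firmly enough that the finger does not slip, but the trivet on its glass ledge must never feel more than 15 N, and do not lift it off the glass. Leave the pot, the bottle and the round trivet alone.

Things in the scene. Friction and masses are not known exactly. Their poses are not given: they have to be found in the camera images.
- station: Fixed dish-return station: a grey cabinet with a glass ledge on top, a steel chute and a tray. Origin: on the counter (z = 0), straight below the middle of the ledge's drop edge; x points horizontally from the ledge out over the chute, y along the drop edge, z up. All station coordinates here are in this frame.
- drop_edge (a point): Middle of the drop edge, on the unloaded glass (station 0, 0, 160 mm); axes as the station's. The level glass runs back to a steel stop at x = -127 mm (8 mm thick, up to z = 185 mm), between rails with inner faces at y = +-48 mm (8 mm thick, up to z = 172 mm). On rubber mounts: it stays rigid up to an unknown load of 0 to 14 N, then sinks 1 mm per 1.5 N, at most 10 mm.
- chute_mouth (a point): Middle of the chute mouth, on the top of the shut shutter plate (station 57, 0, 131 mm). The mouth spans x = 0 to 114, y = +-54 mm. A 45 degree steel slide below leads down in +x to the tray. The shutter's tracks (top at z = 128 mm) run from y = -65 to 180 mm.
- tray (a point): Middle of the floor of the open steel tray at the foot of the chute (station 170, 0, 6 mm): x = 100 to 240, y = +-58 mm, walls up to z = 50 mm.
- shutter (a joint): Opening of the flat steel shutter over the chute mouth, in m: 0 = shut, 0.115 = fully open (end stop). It slides in the station's +y as the value grows, with about 1.5 N of friction, and stays where it is left. It starts 0 to 20 mm open.
- shutter_knob (a point): Grip point of the upright black knob on the shutter, 18 mm in diameter from 10 mm below this point to its top 11 mm above it; the plate's top is 23 mm below. It lies at station x = 57, z = 154 mm, y = the value of shutter.
- trivet: Flat square steel plate, 90 x 90 x 9 mm, on the glass ledge; origin: centre of its underside; x about the station's x. Gap to the back stop 1 to 5 mm: no room for a finger. 0.52 to 0.62 kg, friction unknown; a fingertip pressing on top with some 11 N drags it (start slowly), much less slips. It tips off by itself once its centre is past the edge and it is let go.
- round_trivet: Round steel disc, 90 mm in diameter, 8 mm thick, lying on the counter; origin: centre of its underside. Bystander.
- red_pot: Small open red pot without handles, 76 mm across, 60 mm high, on the counter; origin: centre of its underside. Bystander.
- sauce: Yellow sauce bottle with red cap, 48 mm in diameter, 120 mm high, standing on the counter; origin: centre of its underside. Bystander.
Things that resemble listed ones, but are neither listed nor needed, are in the scene too. Leave any orange look-alike of the trivet alone.

How it is judged:
By the outcome, as a careful person would: the job done as asked, in the order asked, and still so for the second after the job is handed in, with the robot touching nothing.
It also fails if it takes over 72 s, if anything falls off the work surface, if the arm or the gripper's body presses on something with over 40 N, if the wrist force passes 120 N, or if a joint passes its speed limit or range.

## Working session

There is one attempt and no reset: what is moved stays moved. The work goes in short steps, Python scripts to look and compute and a tool call to move; the robot and the scene stay as the last step left them, time stands still between calls to the robot, and variables do not carry over. Pictures are saved under pics/ and viewed, at most 10 in all, crops included, and the job is handed in when it is done.

Besides the shell and the picture viewer there is one more tool, called after "Request:" in YAML: its name, and indented under it one key for each argument. jog_arm: Moves the arm, as the interface text tells. Its arguments: {"type":"object","properties":{"motion":{"type":"array"},"claw":{"type":"number"},"squeeze":{"type":"number"}},"required":["motion"]}

```bash
mkdir -p pics; python3 - <<'E'
from cell import env
import cv2
for n in("side","top"):
    cv2.imwrite(f"pics/{n}0.png",env.read_camera(n)[:,:,::-1]); print(n,env.camera_params(n))
o=env.get_obs();print(o)
E
```

```text
side {'fx': 498.3627296504161, 'fy': 498.3627296504161, 'cx': 326.55906650308384, 'cy': 242.54268998483272, 'k1': -0.018196969836006095, 'extrinsics': array([[-0.89973837, -0.43609863,  0.01699571,  0.48610533],
       [ 0.34604696, -0.6891357 ,  0.63666591, -0.30238629],
       [-0.26593678,  0.57871406,  0.77095244, -0.96110853],
       [ 0.        ,  0.        ,  0.        ,  1.        ]])}
top {'fx': 456.20980990835903, 'fy': 456.20980990835903, 'cx': 315.59326874276564, 'cy': 239.19605652437016, 'k1': 0.010872885876500787, 'extrinsics': array([[-0.02926224, -0.99951577,  0.01058006, -0.03773408],
       [ 0.97985513, -0.02659151,  0.19793135, -0.56106516],
       [-0.19755417,  0.01615884,  0.98015878, -0.77687207],
       [ 0.        ,  0.        ,  0.        ,  1.        ]])}
{'time_s': 0.1, 'qpos': array([65.2090339 , 18.4352065 , -4.01625568, 83.16829448,  1.29399886,
       78.53899456, -3.25998226]), 'joint_velocities': array([ 0.1611982 , -0.19985115, -0.01228385, -0.09215859, -0.02015199,
       -0.16422147,  0.0670306 ]), 'effort': array([ 5.47330058e-05, -4.92572057e+01, -4.05578529e-01, -3.13396990e+01,
       -6.40660431e-02,  3.95199435e-02,  7.49266155e-05]), 'tool_pos': array([ 0.28057352, -0.58571905,  0.18606319]), 'tool_rot': array([-1.79902682e+02,  4.16176270e-03,  2.56010779e+01]), 'force': array([ 0.52812704,  0.27554779, -0.95174068]), 'wrist_torque': array([-0.02650582,  0.00854436, -0.03530562]), 'grasp_force': 0.0, 'grip_width': 0.08685451415141861}
```

View pics/side0.png

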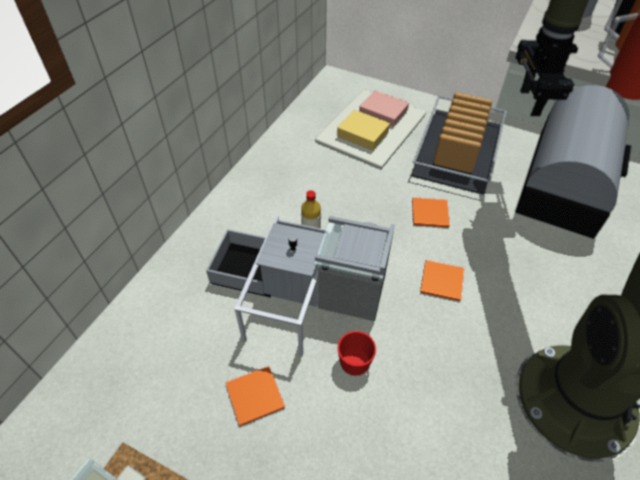

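View pics/top0.png

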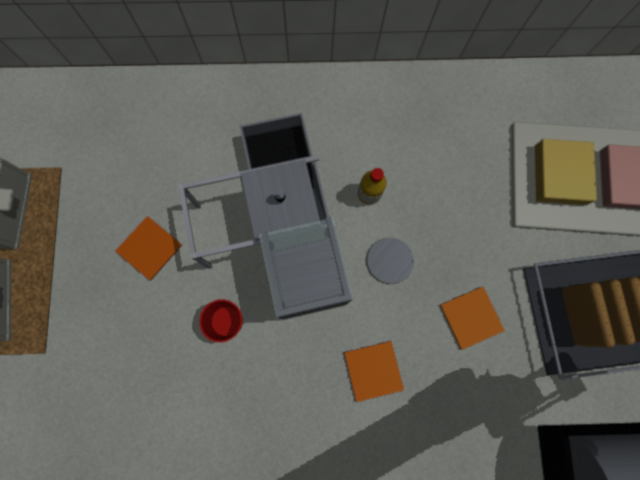

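The top view shows the station: tray (275,140), knob (280,197), ledge with trivet (305,265). Tracks run left to (185,190). The bottle is at (373,185), the pot at (221,321) and the round disc at (390,260). I'll enlarge both views for exact corners.

```bash
python3 - <<'E'
import cv2
a=cv2.imread("pics/top0.png")[105:325,170:360]; cv2.imwrite("pics/t1.png",cv2.resize(a,(684,792) if 0 else (518,600),interpolation=cv2.INTER_CUBIC))
a=cv2.imread("pics/side0.png")[180:350,200:400]; cv2.imwrite("pics/s1.png",cv2.resize(a,(700,595),interpolation=cv2.INTER_CUBIC))
E
```

```text
(no output)
```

View pics/t1.png

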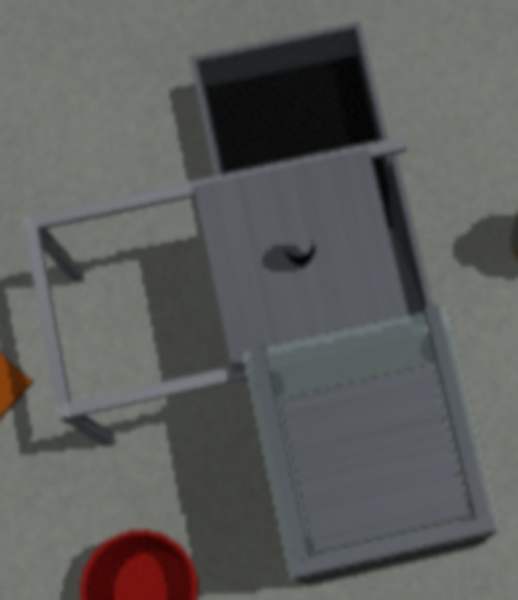

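View pics/s1.png

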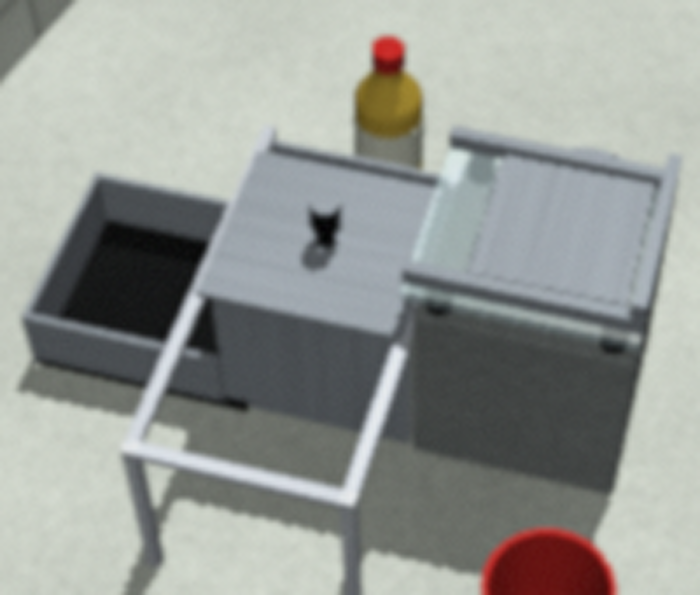

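Crops: rail front ends are at top-crop (247,352)/(445,308) and side-crop (405,272)/(452,132). Stop corners are at (492,527)/(295,575) and side (680,157). Track ends are at (30,218), (405,147) and side (125,445). Next: fit the station pose.

```bash
cat > h.py <<'E'
import numpy as np
from cell import env
from scipy.optimize import least_squares
P={n:env.camera_params(n) for n in("side","top")}
def proj(n,p):
    c=P[n];q=c["extrinsics"]@np.r_[p,1];s=np.array([q[0],-q[1]])/-q[2]
    s=s*(1+c["k1"]*(s@s));return np.array([c["fx"]*s[0]+c["cx"],c["fy"]*s[1]+c["cy"]])
def S2W(v,p):  # v=x,y,yaw(rad); p mm station
    c,s=np.cos(v[2]),np.sin(v[2]);p=np.array(p)/1000
    return np.array([v[0]+c*p[0]-s*p[1],v[1]+s*p[0]+c*p[1],p[2]])
def full(n,u): return np.array(u)/ (2.727 if n=="top" else 3.5)+([170,105] if n=="top" else [200,180])
E
cat > fit.py <<'E'
from h import *
pts=[("top",(247,352),(0,56,172)),("top",(445,308),(0,-56,172)),("top",(493,527),(-135,-56,185)),("top",(293,572),(-135,56,185)),
("side",(405,272),(0,56,172)),("side",(452,132),(0,-56,172)),("side",(680,157),(-135,-56,185)),
("side",(643,312),(-135,56,185))]
tr=[("top",(30,218),(122,180,128)),("top",(405,150),(122,-65,128)),("side",(125,445),(122,180,128)),("side",(268,132),(122,-65,128)),
("top",(193,62),(243,61,50)),("top",(358,25),(243,-61,50)),("side",(25,318),(243,61,50)),("side",(98,177),(243,-61,50))]
def r(v,L): return np.concatenate([full(n,u)-proj(n,S2W(v,p)) for n,u,p in L])
s=least_squares(r,[.5,0,.15],args=(pts+tr,),loss="soft_l1",x_scale=[.01,.01,.01]);v=s.x
print(v[:2],np.degrees(v[2]))
for L in pts+tr: print(L[0],L[2],r(v,[L]).round(1))
for n,u in (("top",(300,245)),("side",(325,208))):
    k=least_squares(lambda q:full(n,u)-proj(n,S2W(v,(q[0],q[1],165))),[57,10]).x; print("knobtop",n,k)
for n,u in (("top",(283,400)),("top",(446,365)),("top",(472,515)),("top",(308,552)),("side",(505,150)),("side",(657,183)),("side",(632,308)),("side",(475,272))):
    k=least_squares(lambda q:full(n,u)-proj(n,S2W(v,(q[0],q[1],169))),[-57,0]).x; print("triv",n,k.round(1))
E
python3 fit.py
```

```text
[ 0.56023086 -0.02009003] 11.114223875633886
top (0, 56, 172) [0.3 1.5]
top (0, -56, 172) [3.5 0.5]
top (-135, -56, 185) [ 0.2 -2.4]
top (-135, 56, 185) [ 0.1 -2.6]
side (0, 56, 172) [-0.1  1.2]
side (0, -56, 172) [-1.3  2.6]
side (-135, -56, 185) [-1.8  0.8]
side (-135, 56, 185) [-2.3  1.6]
top (122, 180, 128) [ 3.9 -0.3]
top (122, -65, 128) [0.8 4.3]
side (122, 180, 128) [ 0.6 -0.6]
side (122, -65, 128) [-0.  3.]
top (243, 61, 50) [1.2 1.2]
top (243, -61, 50) [-0.   0.3]
side (243, 61, 50) [-0.3  1.7]
side (243, -61, 50) [-0.5  2.1]
knobtop top [55.72312339 13.0878271 ]
knobtop side [56.96067464 21.48853232]
triv top [-33.9  41.7]
triv top [-34.5 -54.3]
triv top [-121.7  -48.8]
triv top [-121.5   45.6]
triv side [-31.9 -45.4]
triv side [-121.9  -44.3]
triv side [-124.8   47.5]
triv side [-36.9  46.3]
```

```bash
cat > fit2.py <<'E'
exec(open("fit.py").read().split("def r(")[0])
kn=[("top",(297,241)),("side",(326,208))]
def R(w):
    v=w[:3];b={"top":w[3:5],"side":w[5:7]};o=[]
    for n,u,p in pts+tr:
        p=list(p)
        if p[0]==122:p[0]=w[7]
        if abs(p[0])==243:p[0]=w[8];p[1]=np.sign(p[1])*(w[8]-182)
        o.append((full(n,u)-b[n]-proj(n,S2W(v,p))))
    for n,u in kn:o.append(full(n,u)-b[n]-proj(n,S2W(v,(57,w[9],165))))
    return np.r_[np.concatenate(o),w[3:7]/1.2]
s=least_squares(R,[.56,-.02,.19,0,0,0,0,120,243,15],x_scale=[.01,.01,.01,1,1,1,1,3,3,5],loss="soft_l1")
w=s.x;C=np.sqrt(np.diag(np.linalg.inv(s.jac.T@s.jac)))
print(w.round(4),np.degrees(w[2]));print(C.round(4));print(R(w)[:-4].reshape(-1,2).round(1).tolist())
E
python3 fit2.py
```

```text
[ 5.625000e-01 -2.070000e-02  1.927000e-01  2.445000e-01  7.174000e-01
 -3.145000e-01  2.150900e+00  1.186961e+02  2.417160e+02  1.588060e+01] 11.0424268580737
[0.0021 0.002  0.0039 1.1369 1.1497 0.9187 0.9153 1.7098 0.9359 1.5834]
[[-0.3, 2.3], [2.8, 1.2], [-0.3, -1.6], [-0.4, -1.7], [1.1, -0.3], [-0.1, 1.1], [-0.6, -0.8], [-0.9, 0.1], [2.8, -1.4], [-0.3, 3.1], [0.2, -2.3], [-0.4, 1.1], [-0.3, 1.2], [-0.2, -0.1], [-0.1, 0.5], [0.1, 0.1], [0.1, -0.4], [0.6, 0.6]]
```

```bash
cat >> h.py <<'E'
from scipy.spatial.transform import Rotation as Ro
V=[.5625,-.0207,np.radians(11.04)]
def go(p):
    "print tool-frame deltas (cm,deg) from measured pose to station point p (mm), tool down, tool x = station x"
    o=env.get_obs();R=Ro.from_euler("xyz",o["tool_rot"],degrees=True);T=Ro.from_euler("xyz",[180,0,np.degrees(V[2])],degrees=True)
    d=T.inv().apply(S2W(V,p)-o["tool_pos"])*100
    w=S2W(V,(0,0,0));q=(Ro.from_euler("z",-V[2])).apply(o["tool_pos"]-w)*1000
    print("t",round(o["time_s"],2),"st",q.round(1),"aligned delta",d.round(2),"turn",(R.inv()*T).as_rotvec(degrees=True).round(2),"F",o["force"].round(1),"grip",round(o["grip_width"],4))
E
python3 -c "
from h import *
go((57,16,240))"
```

```text
t 0.1 st [-384.9 -500.6  186.1] aligned delta [ 44.19 -51.66  -5.39] turn [-0.1   0.02 14.56] F [ 0.5  0.3 -1. ] grip 0.0869
```

Request:
jog_arm:
  motion:
    - {"z":-4,"az":4}
    - {"z":-4,"az":5}
    - {"z":-2,"az":5.5}
    - {}
    - {}
  claw: 0.2
  squeeze: 15

```text
$.motion[0]: bad value
```

```bash
python3 -c "
from h import *
go((57,16,260))"
```

```text
t 0.1 st [-384.9 -500.6  186.1] aligned delta [ 44.19 -51.66  -7.39] turn [-0.1   0.02 14.56] F [ 0.5  0.3 -1. ] grip 0.0869
```

All six numbers are needed in each row.

Request:
jog_arm:
  motion:
    - {"x":0,"y":0,"z":-3,"ax":0,"ay":0,"az":4}
    - {"x":0,"y":0,"z":-3,"ax":0,"ay":0,"az":5}
    - {"x":0,"y":0,"z":-2,"ax":0,"ay":0,"az":5.5}
    - {"x":0,"y":0,"z":0,"ax":0,"ay":0,"az":0}
    - {"x":0,"y":0,"z":0,"ax":0,"ay":0,"az":0}
  claw: 0.2
  squeeze: 15

```text
time_s: 0.6
tool_pos: [0.2808, -0.5861, 0.2664]
tool_rot: [-180.0, 0.0, 11.2]
force: [-0.8, 0.6, 0.1]
grip_width: 0.0567
grasp_force: 0.0
```

```bash
python3 -c "
from h import *
go((57,16,260))"
```

```text
t 0.6 st [-384.8 -500.9  266.4] aligned delta [ 44.18 -51.69   0.64] turn [-0.02  0.01  0.16] F [-0.8  0.6  0.1] grip 0.0567
```

Request:
jog_arm:
  motion:
    - {"x":2.5,"y":-3,"z":0,"ax":0,"ay":0,"az":0.2}
    - {"x":2.5,"y":-3,"z":0,"ax":0,"ay":0,"az":0}
    - {"x":2.5,"y":-3,"z":0,"ax":0,"ay":0,"az":0}
    - {"x":2.5,"y":-3,"z":0,"ax":0,"ay":0,"az":0}
    - {"x":2.5,"y":-3,"z":0,"ax":0,"ay":0,"az":0}

```text
time_s: 1.1
tool_pos: [0.3749, -0.413, 0.2648]
tool_rot: [-179.8, 0.1, 11.0]
force: [-0.3, 0.5, 0.5]
grip_width: 0.0524
grasp_force: 0.0
```

Request:
jog_arm:
  motion:
    - {"x":2.5,"y":-3,"z":0,"ax":0,"ay":0,"az":0}
    - {"x":2.5,"y":-3,"z":0,"ax":0,"ay":0,"az":0}
    - {"x":2.5,"y":-3,"z":0,"ax":0,"ay":0,"az":0}
    - {"x":2.5,"y":-3,"z":0,"ax":0,"ay":0,"az":0}
    - {"x":2.5,"y":-3,"z":0,"ax":0,"ay":0,"az":0}

```text
time_s: 1.6
tool_pos: [0.469, -0.2424, 0.265]
tool_rot: [-179.9, 0.1, 11.0]
force: [1.2, -0.5, -0.3]
grip_width: 0.0522
grasp_force: 0.0
```

Request:
jog_arm:
  motion:
    - {"x":2.5,"y":-3,"z":0,"ax":0,"ay":0,"az":0}
    - {"x":2.5,"y":-3,"z":0,"ax":0,"ay":0,"az":0}
    - {"x":2.5,"y":-3,"z":0,"ax":0,"ay":0,"az":0}
    - {"x":2.5,"y":-3,"z":0,"ax":0,"ay":0,"az":0}
    - {"x":2.5,"y":-3,"z":0,"ax":0,"ay":0,"az":0}

```text
time_s: 2.1
tool_pos: [0.5634, -0.0719, 0.2649]
tool_rot: [-179.9, 0.2, 11.0]
force: [0.4, 0.1, 0.3]
grip_width: 0.0525
grasp_force: 0.0
```

Request:
jog_arm:
  motion:
    - {"x":2.2,"y":-2.2,"z":0,"ax":0,"ay":0,"az":0}
    - {"x":2.2,"y":-2.2,"z":0,"ax":0,"ay":0,"az":0}
    - {"x":2.2,"y":-2.2,"z":0,"ax":0,"ay":0,"az":0}
    - {"x":0,"y":0,"z":0,"ax":0,"ay":0,"az":0}
    - {"x":0,"y":0,"z":0,"ax":0,"ay":0,"az":0}

```text
time_s: 2.6
tool_pos: [0.6153, 0.0045, 0.2649]
tool_rot: [-180.0, 0.2, 11.1]
force: [-0.4, -0.6, -0.1]
grip_width: 0.052
grasp_force: 0.0
```

```bash
python3 -c "
from h import *
go((57,16,138))"
```

```text
t 2.6 st [ 56.6  14.6 264.9] aligned delta [ 0.04 -0.14 12.69] turn [-0.04  0.2   0.02] F [-0.4 -0.6 -0.1] grip 0.052
```

Request:
jog_arm:
  motion:
    - {"x":0,"y":-0.1,"z":3,"ax":0,"ay":0.2,"az":0}
    - {"x":0,"y":0,"z":3,"ax":0,"ay":0,"az":0}
    - {"x":0,"y":0,"z":3,"ax":0,"ay":0,"az":0}
    - {"x":0,"y":0,"z":0.5,"ax":0,"ay":0,"az":0}
    - {"x":0,"y":0,"z":0,"ax":0,"ay":0,"az":0}

```text
time_s: 3.1
tool_pos: [0.615, 0.0034, 0.171]
tool_rot: [180.0, -0.0, 10.8]
force: [-1.0, 0.7, 0.6]
grip_width: 0.0521
grasp_force: 0.0
```

```bash
python3 -c "
from h import *
go((57,16,138))
import cv2
a=[]
for n in('top','side'):
    u=proj(n,S2W(V,(57,16,165))).astype(int);im=env.read_camera(n)[:,:,::-1];a.append(cv2.resize(im[u[1]-60:u[1]+60,u[0]-60:u[0]+60],(400,400),interpolation=cv2.INTER_CUBIC))
cv2.imwrite('pics/k1.png',cv2.hconcat(a))"
```

```text
t 3.1 st [ 56.2  13.6 171. ] aligned delta [ 0.08 -0.24  3.3 ] turn [ 0.01 -0.04 -0.22] F [-1.   0.7  0.6] grip 0.0521
```

View pics/k1.png

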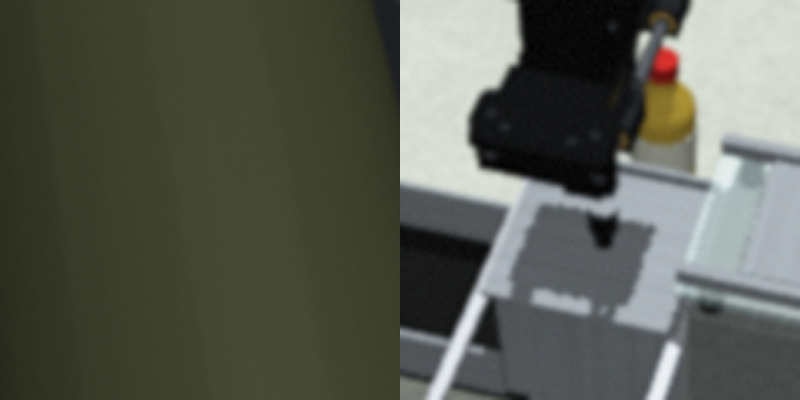

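```bash
python3 -c "
from h import *
c=proj('side',S2W(V,(57,16,165))).astype(int)
for p in [(56,13.6,171),(56,40,171),(56,55,171),(56,-13,171),(56,-28,171),(56,14,241),(56,108,241),(56,-81,241),(57,16,165),(57,16,131)]: print(p,((proj('side',S2W(V,p))-c+60)/120*400+[400,0]).round())"
```

```text
(56, 13.6, 171) [605. 193.]
(56, 40, 171) [592. 226.]
(56, 55, 171) [584. 246.]
(56, -13, 171) [618. 161.]
(56, -28, 171) [625. 144.]
(56, 14, 241) [601. 113.]
(56, 108, 241) [548. 238.]
(56, -81, 241) [648.   2.]
(57, 16, 165) [603. 203.]
(57, 16, 131) [605. 238.]
```

```bash
python3 -c "
from h import *
import cv2
im=env.read_camera('side')[:,:,::-1].copy()
cv2.imwrite('pics/k2.png',cv2.resize(im[110:290,200:440],(800,600),interpolation=cv2.INTER_CUBIC))
print([((proj('side',S2W(V,p))-[200,110])*3.333).round().tolist() for p in [(56,40,171),(56,-13,171),(56,14,241)]])"
```

```text
[[298.0, 446.0], [325.0, 381.0], [307.0, 333.0]]
```

View pics/k2.png

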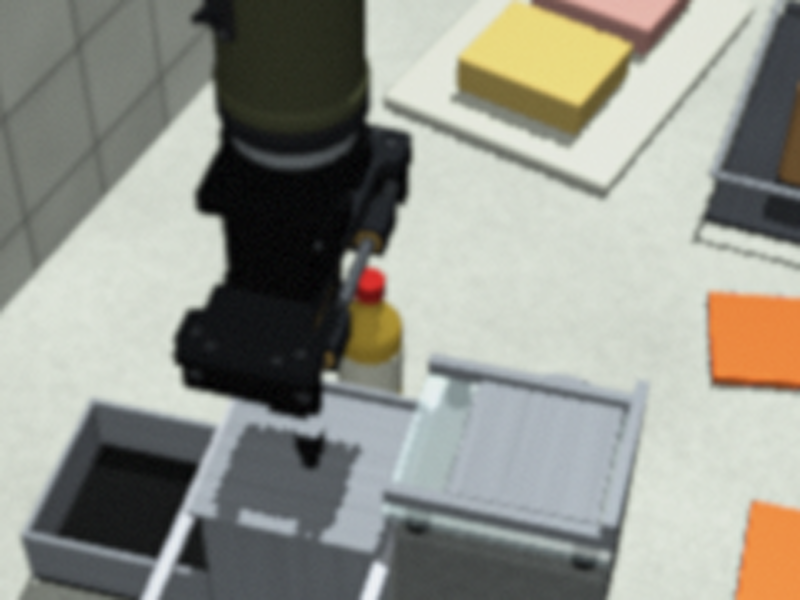

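```bash
python3 -c "
from h import *
import cv2
im=cv2.imread('pics/side0.png')
R=Ro.from_euler('xyz',[180,0,25.6],degrees=True);t=np.array([.2806,-.5857,.1861])
f=lambda q:((proj('side',t+R.apply(q))-[480,0])*5).round().tolist()
for q in [(0,0,0),(0,.05,0),(0,-.05,0),(0,.095,-.07),(0,-.095,-.07),(0,0,-.07)]: print(q,f(q))
cv2.imwrite('pics/g0.png',cv2.resize(im[0:120,480:600],(600,600),interpolation=cv2.INTER_CUBIC))"
```

```text
(0, 0, 0) [225.0, 574.0]
(0, 0.05, 0) [200.0, 515.0]
(0, -0.05, 0) [251.0, 637.0]
(0, 0.095, -0.07) [222.0, 342.0]
(0, -0.095, -0.07) [328.0, 573.0]
(0, 0, -0.07) [272.0, 452.0]
```

View pics/g0.png

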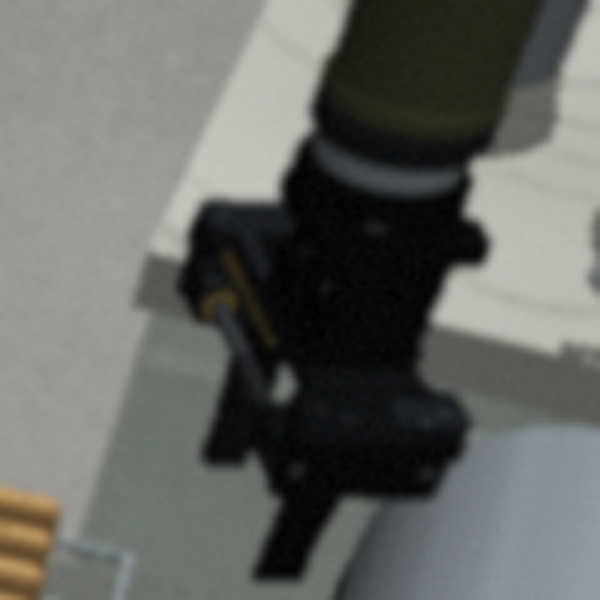

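The pictures suggest the visible fingertips sit about 30 mm above the reported TCP, with no lateral offset. In the side crop the tips are at (225,460) and (275,578), against predicted (200,515) and (251,637). Closing on the knob will test that physically.

Request:
jog_arm:
  motion:
    - {"x":0.1,"y":-0.2,"z":1,"ax":0,"ay":0,"az":-0.2}
    - {"x":0,"y":0,"z":1,"ax":0,"ay":0,"az":0}
    - {"x":0,"y":0,"z":0.7,"ax":0,"ay":0,"az":0}
    - {"x":0,"y":0,"z":0.6,"ax":0,"ay":0,"az":0}
    - {"x":0,"y":0,"z":0,"ax":0,"ay":0,"az":0}

```text
time_s: 3.75
tool_pos: [0.6161, 0.0071, 0.1376]
tool_rot: [-180.0, -0.1, 11.1]
force: [0.5, -0.4, 0.2]
grip_width: 0.0523
grasp_force: 0.0
```

Request:
jog_arm:
  motion:
    - {"x":0,"y":0,"z":0,"ax":0,"ay":0,"az":0}
    - {"x":0,"y":0,"z":0,"ax":0,"ay":0,"az":0}
    - {"x":0,"y":0,"z":0,"ax":0,"ay":0,"az":0}
    - {"x":0,"y":0,"z":0,"ax":0,"ay":0,"az":0}
    - {"x":0,"y":0,"z":0,"ax":0,"ay":0,"az":0}
  claw: -0.8

```text
time_s: 4.25
tool_pos: [0.617, 0.0071, 0.1392]
tool_rot: [180.0, -0.2, 11.1]
force: [-0.2, -0.3, -0.8]
grip_width: 0.02
grasp_force: 0.0
```

```bash
python3 -c "
from h import *
go((57,16,138))"
```

```text
t 4.25 st [ 58.9  16.9 139.2] aligned delta [-0.19  0.09  0.12] turn [ 0.01 -0.22  0.06] F [-0.2 -0.3 -0.8] grip 0.02
```

Request:
jog_arm:
  motion:
    - {"x":0,"y":0,"z":0,"ax":0,"ay":0,"az":0}
    - {"x":0,"y":0,"z":0,"ax":0,"ay":0,"az":0}
    - {"x":0,"y":0,"z":0,"ax":0,"ay":0,"az":0}
    - {"x":0,"y":0,"z":0,"ax":0,"ay":0,"az":0}
    - {"x":0,"y":0,"z":0,"ax":0,"ay":0,"az":0}

```text
time_s: 4.75
tool_pos: [0.6169, 0.0071, 0.139]
tool_rot: [180.0, -0.2, 11.1]
force: [-0.8, -0.1, 0.1]
grip_width: 0.0088
grasp_force: 0.0
```

The knob was missed, which confirms that the tips are higher than reported. I'll reopen, go about 26 mm lower watching force, and close again.

Request:
jog_arm:
  motion:
    - {"x":0,"y":0,"z":0,"ax":0,"ay":0,"az":0}
    - {"x":0,"y":0,"z":0,"ax":0,"ay":0,"az":0}
    - {"x":0,"y":0,"z":0,"ax":0,"ay":0,"az":0}
    - {"x":0,"y":0,"z":0,"ax":0,"ay":0,"az":0}
    - {"x":0,"y":0,"z":0,"ax":0,"ay":0,"az":0}
  claw: 0.2

```text
time_s: 5.25
tool_pos: [0.6169, 0.0071, 0.139]
tool_rot: [180.0, -0.2, 11.1]
force: [0.1, 0.0, -0.4]
grip_width: 0.0407
grasp_force: 0.0
```

Request:
jog_arm:
  motion:
    - {"x":0,"y":0,"z":0,"ax":0,"ay":0,"az":0}
    - {"x":0,"y":0,"z":0,"ax":0,"ay":0,"az":0}
    - {"x":-0.1,"y":0,"z":0.2,"ax":0,"ay":0,"az":0}
    - {"x":-0.1,"y":0,"z":0.2,"ax":0,"ay":0,"az":0}
    - {"x":0,"y":0,"z":0.2,"ax":0,"ay":0,"az":0}

```text
time_s: 5.75
tool_pos: [0.6148, 0.0066, 0.1328]
tool_rot: [180.0, -0.2, 11.1]
force: [0.6, -0.8, -0.1]
grip_width: 0.052
grasp_force: 0.0
```

Request:
jog_arm:
  motion:
    - {"x":0,"y":0,"z":0.2,"ax":0,"ay":0,"az":0}
    - {"x":0,"y":0,"z":0.2,"ax":0,"ay":0,"az":0}
    - {"x":0,"y":0,"z":0.2,"ax":0,"ay":0,"az":0}
    - {"x":0,"y":0,"z":0.2,"ax":0,"ay":0,"az":0}
    - {"x":0,"y":0,"z":0.2,"ax":0,"ay":0,"az":0}

```text
time_s: 6.25
tool_pos: [0.6151, 0.0068, 0.1229]
tool_rot: [180.0, -0.2, 11.1]
force: [-0.4, -0.7, -0.1]
grip_width: 0.0521
grasp_force: 0.0
```

Request:
jog_arm:
  motion:
    - {"x":0,"y":0,"z":0.2,"ax":0,"ay":0,"az":0}
    - {"x":0,"y":0,"z":0.2,"ax":0,"ay":0,"az":0}
    - {"x":0,"y":0,"z":0.2,"ax":0,"ay":0,"az":0}
    - {"x":0,"y":0,"z":0.2,"ax":0,"ay":0,"az":0}
    - {"x":0,"y":0,"z":0.2,"ax":0,"ay":0,"az":0}

```text
time_s: 6.75
tool_pos: [0.615, 0.0067, 0.1129]
tool_rot: [180.0, -0.2, 11.1]
force: [0.4, 0.2, 0.2]
grip_width: 0.0517
grasp_force: 0.0
```

Request:
jog_arm:
  motion:
    - {"x":0,"y":0,"z":0,"ax":0,"ay":0,"az":0}
    - {"x":0,"y":0,"z":0,"ax":0,"ay":0,"az":0}
    - {"x":0,"y":0,"z":0,"ax":0,"ay":0,"az":0}
    - {"x":0,"y":0,"z":0,"ax":0,"ay":0,"az":0}
    - {"x":0,"y":0,"z":0,"ax":0,"ay":0,"az":0}
  claw: -0.8

```text
time_s: 7.25
tool_pos: [0.6151, 0.0067, 0.1131]
tool_rot: [180.0, -0.2, 11.1]
force: [-0.1, -0.0, -0.8]
grip_width: 0.0205
grasp_force: 0.0
```

Request:
jog_arm:
  motion:
    - {"x":0,"y":0,"z":0,"ax":0,"ay":0,"az":0}
    - {"x":0,"y":0,"z":0,"ax":0,"ay":0,"az":0}
    - {"x":0,"y":0,"z":0,"ax":0,"ay":0,"az":0}
    - {"x":0,"y":0,"z":0,"ax":0,"ay":0,"az":0}
    - {"x":0,"y":0,"z":0,"ax":0,"ay":0,"az":0}

```text
time_s: 7.75
tool_pos: [0.6151, 0.0067, 0.1131]
tool_rot: [180.0, -0.2, 11.1]
force: [-0.4, -0.2, 1.3]
grip_width: 0.0177
grasp_force: 15.0
```

Knob gripped (17.7 mm, 15 N). Sliding it in station +y.

Request:
jog_arm:
  motion:
    - {"x":0,"y":-0.5,"z":0,"ax":0,"ay":0,"az":0}
    - {"x":0,"y":-0.8,"z":0,"ax":0,"ay":0,"az":0}
    - {"x":0,"y":-0.8,"z":0,"ax":0,"ay":0,"az":0}
    - {"x":0,"y":-0.8,"z":0,"ax":0,"ay":0,"az":0}
    - {"x":0,"y":-0.8,"z":0,"ax":0,"ay":0,"az":0}

```text
time_s: 8.25
tool_pos: [0.6076, 0.044, 0.1131]
tool_rot: [180.0, -0.2, 11.1]
force: [-0.7, -2.0, 1.5]
grip_width: 0.0174
grasp_force: 15.0
```

Request:
jog_arm:
  motion:
    - {"x":0,"y":-0.8,"z":0,"ax":0,"ay":0,"az":0}
    - {"x":0,"y":-0.8,"z":0,"ax":0,"ay":0,"az":0}
    - {"x":0,"y":-0.8,"z":0,"ax":0,"ay":0,"az":0}
    - {"x":0,"y":-0.8,"z":0,"ax":0,"ay":0,"az":0}
    - {"x":0,"y":-0.8,"z":0,"ax":0,"ay":0,"az":0}

```text
time_s: 8.75
tool_pos: [0.5998, 0.0829, 0.1131]
tool_rot: [180.0, -0.2, 11.1]
force: [-2.8, -3.5, 3.0]
grip_width: 0.0174
grasp_force: 15.0
```

```bash
python3 -c "
from h import *
go((57,115,113))"
```

```text
t 8.75 st [ 56.4  94.5 113.1] aligned delta [ 0.06 -2.05  0.01] turn [ 0.01 -0.16  0.06] F [-2.8 -3.5  3. ] grip 0.0174
```

Request:
jog_arm:
  motion:
    - {"x":0,"y":-0.5,"z":0,"ax":0,"ay":0,"az":0}
    - {"x":0,"y":-0.4,"z":0,"ax":0,"ay":0,"az":0}
    - {"x":0,"y":-0.4,"z":0,"ax":0,"ay":0,"az":0}
    - {"x":0,"y":-0.3,"z":0,"ax":0,"ay":0,"az":0}
    - {"x":0,"y":-0.2,"z":0,"ax":0,"ay":0,"az":0}

```text
time_s: 9.25
tool_pos: [0.5963, 0.1001, 0.1131]
tool_rot: [180.0, -0.1, 11.1]
force: [-4.6, -3.0, 5.0]
grip_width: 0.0175
grasp_force: 15.0
```

Request:
jog_arm:
  motion:
    - {"x":0,"y":-0.1,"z":0,"ax":0,"ay":0,"az":0}
    - {"x":0,"y":-0.1,"z":0,"ax":0,"ay":0,"az":0}
    - {"x":0,"y":-0.1,"z":0,"ax":0,"ay":0,"az":0}
    - {"x":0,"y":-0.1,"z":0,"ax":0,"ay":0,"az":0}
    - {"x":0,"y":-0.1,"z":0,"ax":0,"ay":0,"az":0}

```text
time_s: 9.75
tool_pos: [0.5954, 0.1045, 0.113]
tool_rot: [180.0, -0.1, 11.1]
force: [-3.9, -3.9, 5.2]
grip_width: 0.0174
grasp_force: 15.0
```

Request:
jog_arm:
  motion:
    - {"x":0,"y":-0.1,"z":0,"ax":0,"ay":0,"az":0}
    - {"x":0,"y":-0.1,"z":0,"ax":0,"ay":0,"az":0}
    - {"x":0,"y":-0.1,"z":0,"ax":0,"ay":0,"az":0}
    - {"x":0,"y":-0.1,"z":0,"ax":0,"ay":0,"az":0}
    - {"x":0,"y":0,"z":0,"ax":0,"ay":0,"az":0}

```text
time_s: 10.25
tool_pos: [0.5955, 0.1043, 0.113]
tool_rot: [179.7, -0.1, 10.9]
force: [-3.0, -8.6, 5.8]
grip_width: 0.0173
grasp_force: 15.0
```

```bash
python3 -c "
from h import *
go((57,115,113))"
```

```text
t 10.25 st [ 56.3 116.4 113. ] aligned delta [0.07 0.14 0.  ] turn [ 0.3  -0.13 -0.12] F [-3.  -8.6  5.8] grip 0.0173
```

End stop reached at y = 116.4 in my frame, so my frame is 1.4 mm off in y. Releasing and rising.

Request:
jog_arm:
  motion:
    - {"x":0,"y":0.3,"z":0,"ax":0,"ay":0,"az":0}
    - {"x":0,"y":0,"z":0,"ax":0,"ay":0,"az":0}
    - {"x":0,"y":0,"z":0,"ax":0,"ay":0,"az":0}
    - {"x":0,"y":0,"z":0,"ax":0,"ay":0,"az":0}
    - {"x":0,"y":0,"z":0,"ax":0,"ay":0,"az":0}
  claw: 0.1

```text
time_s: 10.75
tool_pos: [0.5956, 0.1066, 0.1129]
tool_rot: [-180.0, -0.2, 11.1]
force: [-0.1, 0.7, 0.3]
grip_width: 0.0452
grasp_force: 0.0
```

Request:
jog_arm:
  motion:
    - {"x":0,"y":0,"z":-0.5,"ax":0,"ay":0,"az":0}
    - {"x":0,"y":0,"z":-2,"ax":0,"ay":0,"az":0}
    - {"x":0,"y":0,"z":-3,"ax":0,"ay":0,"az":0}
    - {"x":0,"y":0,"z":-3,"ax":0,"ay":0,"az":0}
    - {"x":0,"y":0,"z":0,"ax":0,"ay":0,"az":0}

```text
time_s: 11.25
tool_pos: [0.5982, 0.107, 0.2034]
tool_rot: [180.0, -0.7, 11.1]
force: [1.3, 0.8, 0.7]
grip_width: 0.0479
grasp_force: 0.0
```

```bash
sed -i 's/^V=.*/th=np.radians(11.04);V=[.5625-.0014*np.sin(th),-.0207+.0014*np.cos(th),th]/' h.py; python3 -c "
from h import *
import cv2
go((-100,0,180))
cv2.imwrite('pics/o.png',cv2.resize(env.read_camera('side')[150:330,200:440,::-1],(800,600),interpolation=cv2.INTER_CUBIC))"
```

```text
t 11.25 st [ 59.5 117.1 203.4] aligned delta [-15.95  11.71   2.34] turn [ 0.02 -0.7   0.08] F [1.3 0.8 0.7] grip 0.0479
```

View pics/o.png

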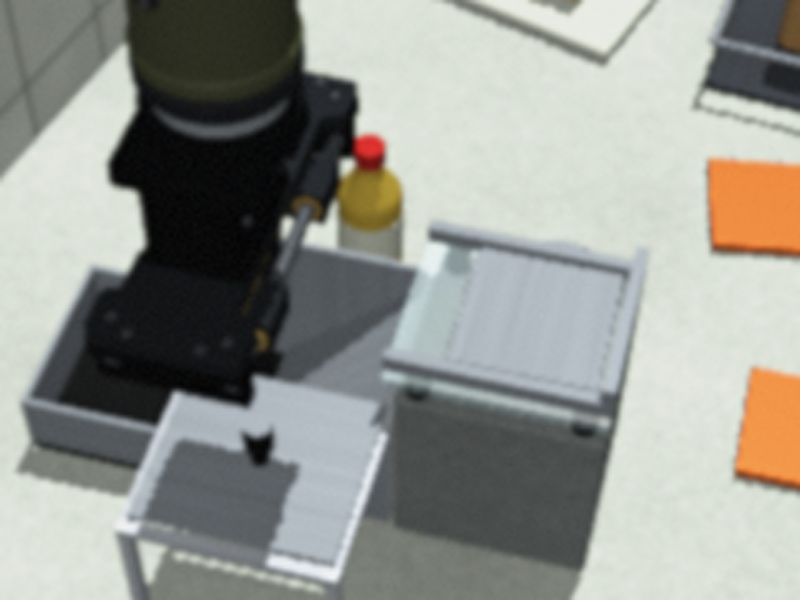

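The shutter plate now sits out over the tracks and the slide is exposed: it is fully open. The trivet still lies on the glass. Moving above it, gripper closing.

Request:
jog_arm:
  motion:
    - {"x":-3,"y":2,"z":0,"ax":0,"ay":-0.7,"az":0}
    - {"x":-3.5,"y":2.5,"z":0,"ax":0,"ay":0,"az":0}
    - {"x":-3.5,"y":2.5,"z":0,"ax":0,"ay":0,"az":0}
    - {"x":-3.5,"y":2.7,"z":0,"ax":0,"ay":0,"az":0}
    - {"x":-2.4,"y":2,"z":0,"ax":0,"ay":0,"az":0}
  claw: -1

```text
time_s: 11.8
tool_pos: [0.4593, -0.0419, 0.1981]
tool_rot: [180.0, 0.6, 11.0]
force: [0.4, -0.3, 0.4]
grip_width: 0.0156
grasp_force: 0.0
```

Request:
jog_arm:
  motion:
    - {"x":0,"y":0,"z":1,"ax":0,"ay":0,"az":0}
    - {"x":0,"y":0,"z":1,"ax":0,"ay":0,"az":0}
    - {"x":0,"y":0,"z":1,"ax":0,"ay":0,"az":0}
    - {"x":0,"y":0,"z":0,"ax":0,"ay":0,"az":0}
    - {"x":0,"y":0,"z":0,"ax":0,"ay":0,"az":0}

```text
time_s: 12.3
tool_pos: [0.4617, -0.0385, 0.1684]
tool_rot: [-179.9, 0.6, 11.2]
force: [-0.9, 0.3, 0.1]
grip_width: 0.0003
grasp_force: 0.0
```

```bash
python3 -c "
from h import *
go((-100,0,150))"
```

```text
t 12.3 st [-102.4    0.4  168.4] aligned delta [0.24 0.04 1.84] turn [-0.05  0.57  0.18] F [-0.9  0.3  0.1] grip 0.0003
```

Request:
jog_arm:
  motion:
    - {"x":0.2,"y":0,"z":0.7,"ax":0,"ay":0.55,"az":0.2}
    - {"x":0,"y":0,"z":0.7,"ax":0,"ay":0,"az":0}
    - {"x":0,"y":0,"z":0.5,"ax":0,"ay":0,"az":0}
    - {"x":0,"y":0,"z":0.2,"ax":0,"ay":0,"az":0}
    - {"x":0,"y":0,"z":0,"ax":0,"ay":0,"az":0}

```text
time_s: 12.8
tool_pos: [0.4632, -0.0393, 0.1476]
tool_rot: [-180.0, -0.0, 10.9]
force: [0.0, -0.3, -0.9]
grip_width: 0.0004
grasp_force: 0.0
```

```bash
python3 -c "
from h import *
go((-100,0,137))
print(np.mean([(env.read_camera('side'),env.get_obs()['force'])[1] for i in range(4)],0))"
```

```text
t 12.8 st [-101.    -0.6  147.6] aligned delta [ 0.1  -0.06  1.06] turn [-0.01 -0.01 -0.14] F [ 0.  -0.3 -0.9] grip 0.0004
[-0.3762186  -0.14042324 -0.09994911]
```

Request:
jog_arm:
  motion:
    - {"x":0,"y":0,"z":0.1,"ax":0,"ay":0,"az":0}
    - {"x":0,"y":0,"z":0.1,"ax":0,"ay":0,"az":0}
    - {"x":0,"y":0,"z":0.05,"ax":0,"ay":0,"az":0}
    - {"x":0,"y":0,"z":0.05,"ax":0,"ay":0,"az":0}
    - {"x":0,"y":0,"z":0,"ax":0,"ay":0,"az":0}

```text
time_s: 13.5
tool_pos: [0.4634, -0.0393, 0.145]
tool_rot: [180.0, -0.0, 10.9]
force: [-0.5, -0.3, -0.5]
grip_width: 0.0007
grasp_force: 0.0
```

Request:
jog_arm:
  motion:
    - {"x":0.1,"y":0,"z":0.1,"ax":0,"ay":0,"az":0}
    - {"x":0,"y":0,"z":0.1,"ax":0,"ay":0,"az":0}
    - {"x":0,"y":0,"z":0.1,"ax":0,"ay":0,"az":0}
    - {"x":0,"y":0,"z":0,"ax":0,"ay":0,"az":0}
    - {"x":0,"y":0,"z":0,"ax":0,"ay":0,"az":0}

```text
time_s: 14.0
tool_pos: [0.4644, -0.0391, 0.142]
tool_rot: [180.0, -0.0, 10.9]
force: [0.3, -0.3, 0.2]
grip_width: 0.0005
grasp_force: 0.0
```

Request:
jog_arm:
  motion:
    - {"x":0,"y":0,"z":0.1,"ax":0,"ay":0,"az":0}
    - {"x":0,"y":0,"z":0.1,"ax":0,"ay":0,"az":0}
    - {"x":0,"y":0,"z":0.1,"ax":0,"ay":0,"az":0}
    - {"x":0,"y":0,"z":0,"ax":0,"ay":0,"az":0}
    - {"x":0,"y":0,"z":0,"ax":0,"ay":0,"az":0}

```text
time_s: 14.5
tool_pos: [0.4644, -0.0391, 0.139]
tool_rot: [180.0, -0.0, 10.9]
force: [-0.6, 0.7, -1.0]
grip_width: 0.0005
grasp_force: 0.0
```

Request:
jog_arm:
  motion:
    - {"x":0,"y":0,"z":0.1,"ax":0,"ay":0,"az":0}
    - {"x":0,"y":0,"z":0.1,"ax":0,"ay":0,"az":0}
    - {"x":0,"y":0,"z":0,"ax":0,"ay":0,"az":0}
    - {"x":0,"y":0,"z":0,"ax":0,"ay":0,"az":0}
    - {"x":0,"y":0,"z":0,"ax":0,"ay":0,"az":0}

```text
time_s: 15.0
tool_pos: [0.4645, -0.0391, 0.137]
tool_rot: [180.0, -0.0, 10.9]
force: [0.0, -0.0, -0.0]
grip_width: 0.0003
grasp_force: 0.0
```

Request:
jog_arm:
  motion:
    - {"x":0,"y":0,"z":0.1,"ax":0,"ay":0,"az":0}
    - {"x":0,"y":0,"z":0.1,"ax":0,"ay":0,"az":0}
    - {"x":0,"y":0,"z":0,"ax":0,"ay":0,"az":0}
    - {"x":0,"y":0,"z":0,"ax":0,"ay":0,"az":0}
    - {"x":0,"y":0,"z":0,"ax":0,"ay":0,"az":0}

```text
time_s: 15.5
tool_pos: [0.4645, -0.0391, 0.135]
tool_rot: [180.0, -0.0, 10.9]
force: [0.0, 0.2, -0.8]
grip_width: 0.0008
grasp_force: 0.0
```

Request:
jog_arm:
  motion:
    - {"x":0,"y":0,"z":0.1,"ax":0,"ay":0,"az":0}
    - {"x":0,"y":0,"z":0.1,"ax":0,"ay":0,"az":0}
    - {"x":0,"y":0,"z":0,"ax":0,"ay":0,"az":0}
    - {"x":0,"y":0,"z":0,"ax":0,"ay":0,"az":0}
    - {"x":0,"y":0,"z":0,"ax":0,"ay":0,"az":0}

```text
time_s: 16.0
tool_pos: [0.4646, -0.0391, 0.1333]
tool_rot: [180.0, -0.1, 10.9]
force: [-1.1, 0.6, 4.5]
grip_width: 0.0004
grasp_force: 2.0
```

Contact at reported z ≈ 0.134 (true 0.169). Increasing load gently.

Request:
jog_arm:
  motion:
    - {"x":0,"y":0,"z":0.05,"ax":0,"ay":0,"az":0}
    - {"x":0,"y":0,"z":0,"ax":0,"ay":0,"az":0}
    - {"x":0,"y":0,"z":0,"ax":0,"ay":0,"az":0}
    - {"x":0,"y":0,"z":0,"ax":0,"ay":0,"az":0}
    - {"x":0,"y":0,"z":0,"ax":0,"ay":0,"az":0}

```text
time_s: 16.5
tool_pos: [0.4646, -0.0391, 0.1326]
tool_rot: [180.0, -0.1, 10.9]
force: [-1.0, 0.1, 5.1]
grip_width: 0.0005
grasp_force: 2.5
```

```bash
cat > f.py <<'E'
from h import *
F=[]
for i in range(6): env.read_camera('side');F.append(env.get_obs()['force'])
print(np.mean(F,0).round(2),env.get_obs()['tool_pos'].round(4));go((-10,0,133))
E
python3 f.py
```

```text
[-0.86  0.34  5.08] [ 0.4646 -0.0391  0.1326]
t 16.8 st [-99.6  -0.8 132.6] aligned delta [ 8.96 -0.08 -0.04] turn [ 0.01 -0.07 -0.14] F [-0.4  0.8  5.6] grip 0.0005
```

Request:
jog_arm:
  motion:
    - {"x":0,"y":0,"z":0.1,"ax":0,"ay":0,"az":0}
    - {"x":0,"y":0,"z":0.1,"ax":0,"ay":0,"az":0}
    - {"x":0,"y":0,"z":0.1,"ax":0,"ay":0,"az":0}
    - {"x":0,"y":0,"z":0,"ax":0,"ay":0,"az":0}
    - {"x":0,"y":0,"z":0,"ax":0,"ay":0,"az":0}

```text
time_s: 17.3
tool_pos: [0.4647, -0.0391, 0.1302]
tool_rot: [180.0, -0.1, 10.9]
force: [-2.0, -0.5, 9.1]
grip_width: 0.0005
grasp_force: 4.3
```

```bash
python3 f.py
```

```text
[-2.32  0.51  8.65] [ 0.4647 -0.0391  0.1302]
t 17.6 st [-99.6  -0.8 130.2] aligned delta [ 8.96 -0.08 -0.28] turn [ 0.03 -0.07 -0.14] F [-3.8  1.2  8.7] grip 0.0006
```

Request:
jog_arm:
  motion:
    - {"x":0,"y":0,"z":0.1,"ax":0,"ay":0,"az":0}
    - {"x":0,"y":0,"z":0.1,"ax":0,"ay":0,"az":0}
    - {"x":0,"y":0,"z":0.05,"ax":0,"ay":0,"az":0}
    - {"x":0,"y":0,"z":0,"ax":0,"ay":0,"az":0}
    - {"x":0,"y":0,"z":0,"ax":0,"ay":0,"az":0}

```text
time_s: 18.1
tool_pos: [0.4647, -0.0391, 0.1282]
tool_rot: [180.0, -0.1, 10.9]
force: [-4.3, 0.2, 11.2]
grip_width: 0.0006
grasp_force: 5.8
```

```bash
python3 f.py
```

```text
[-3.78  0.07 11.74] [ 0.4646 -0.0391  0.1282]
t 18.4 st [-99.6  -0.8 128.2] aligned delta [ 8.96 -0.08 -0.48] turn [ 0.04 -0.06 -0.14] F [-4.8 -0.  11.8] grip 0.0005
```

Request:
jog_arm:
  motion:
    - {"x":0.05,"y":0,"z":0,"ax":0,"ay":0,"az":0}
    - {"x":0.1,"y":0,"z":0,"ax":0,"ay":0,"az":0}
    - {"x":0.15,"y":0,"z":0,"ax":0,"ay":0,"az":0}
    - {"x":0.2,"y":0,"z":0,"ax":0,"ay":0,"az":0}
    - {"x":0.3,"y":0,"z":0,"ax":0,"ay":0,"az":0}

```text
time_s: 18.9
tool_pos: [0.4714, -0.0383, 0.1279]
tool_rot: [179.9, 0.1, 10.9]
force: [-5.3, -0.9, 12.0]
grip_width: 0.0004
grasp_force: 6.0
```

```bash
python3 f.py; cat > tr.py <<'E'
from h import *
import cv2
im=env.read_camera('side')[:,:,::-1]
# rectify trivet-top plane (station x -130..40, y -60..60) at z=165 for front-edge search
xs,ys=np.meshgrid(np.arange(-130,60,.5),np.arange(-46,47,1.))
m=np.array([[proj('side',S2W(V,(x,y,164)))+[-.3,2.1] for x in xs[0]] for y in ys[:,0]],np.float32)
r=cv2.remap(im,m,None,cv2.INTER_LINEAR)
cv2.imwrite('pics/rect.png',cv2.resize(r,(760,372)))
g=r.astype(float).mean(2)
for a,b in((0,20),(70,93)):
    p=cv2.GaussianBlur(g[a:b].mean(0)[None],(0,0),3)[0];d=np.gradient(p)
    k=np.argsort(-abs(d));out=[]
    for i in k:
        if all(abs(i-j)>12 for j in out): out.append(i)
        if len(out)==5:break
    print((a,b),[(xs[0][i],d[i].round(1)) for i in out])
E
python3 tr.py
```

```text
[-4.31 -0.8  11.88] [ 0.4721 -0.0381  0.1281]
t 19.2 st [-92.   -1.2 128.1] aligned delta [ 8.2  -0.12 -0.49] turn [ 0.06 -0.02 -0.16] F [-3.9 -1.  12.5] grip 0.0003
(0, 20) [(np.float64(-124.0), np.float64(-9.2)), (np.float64(-41.0), np.float64(8.2)), (np.float64(13.5), np.float64(-7.3)), (np.float64(55.5), np.float64(6.7)), (np.float64(-12.5), np.float64(5.4))]
(70, 93) [(np.float64(-48.0), np.float64(6.4)), (np.float64(-0.5), np.float64(-5.4)), (np.float64(-115.0), np.float64(-5.1)), (np.float64(-123.0), np.float64(-2.2)), (np.float64(18.5), np.float64(-2.1))]
```

Request:
jog_arm:
  motion:
    - {"x":0.3,"y":0,"z":0,"ax":0,"ay":0,"az":0}
    - {"x":0.4,"y":0,"z":0,"ax":0,"ay":0,"az":0}
    - {"x":0.4,"y":0,"z":0,"ax":0,"ay":0,"az":0}
    - {"x":0.4,"y":0,"z":0,"ax":0,"ay":0,"az":0}
    - {"x":0.4,"y":0,"z":0,"ax":0,"ay":0,"az":0}

```text
time_s: 19.75
tool_pos: [0.4903, -0.0348, 0.1279]
tool_rot: [179.9, 0.1, 10.9]
force: [-5.8, -1.0, 11.5]
grip_width: 0.0005
grasp_force: 6.0
```

```bash
python3 f.py; python3 tr.py
```

```text
[-3.56 -0.69 11.94] [ 0.4911 -0.0346  0.1282]
t 20.05 st [-72.7  -1.3 128.2] aligned delta [ 6.27 -0.13 -0.48] turn [ 0.07 -0.05 -0.16] F [-3.3 -0.  12.3] grip 0.0003
(0, 20) [(np.float64(13.5), np.float64(-7.3)), (np.float64(-19.5), np.float64(7.0)), (np.float64(55.5), np.float64(6.7)), (np.float64(-103.0), np.float64(-6.3)), (np.float64(-96.5), np.float64(-5.1))]
(70, 93) [(np.float64(-28.5), np.float64(5.9)), (np.float64(-96.5), np.float64(-5.5)), (np.float64(-0.5), np.float64(-5.0)), (np.float64(-103.5), np.float64(-3.6)), (np.float64(-125.5), np.float64(2.2))]
```

View pics/rect.png

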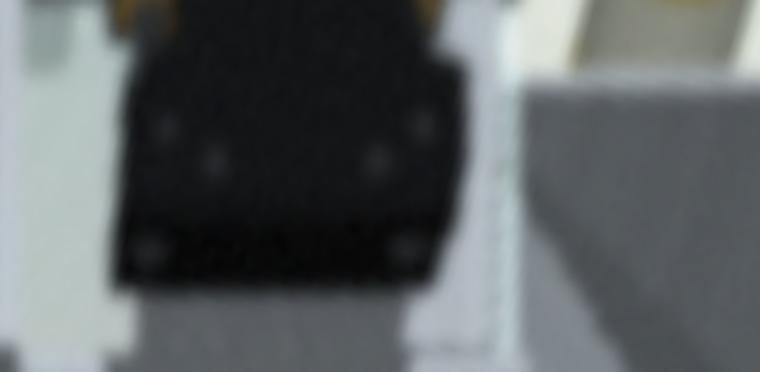

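The rectified view shows the trivet from column ~110-135 to ~495, so about x = -98 to -6. Bare glass lies behind it, and it moved as far as the finger did, without slip. Continuing.

Request:
jog_arm:
  motion:
    - {"x":0.3,"y":0,"z":0,"ax":0,"ay":0,"az":0}
    - {"x":0.4,"y":0,"z":0,"ax":0,"ay":0,"az":0}
    - {"x":0.4,"y":0,"z":0,"ax":0,"ay":0,"az":0}
    - {"x":0.4,"y":0,"z":0,"ax":0,"ay":0,"az":0}
    - {"x":0.4,"y":0,"z":0,"ax":0,"ay":0,"az":0}

```text
time_s: 20.6
tool_pos: [0.509, -0.0311, 0.128]
tool_rot: [179.9, 0.1, 10.9]
force: [-4.9, -1.3, 12.2]
grip_width: 0.0005
grasp_force: 6.0
```

Request:
jog_arm:
  motion:
    - {"x":0.4,"y":0,"z":0,"ax":0,"ay":0,"az":0}
    - {"x":0.4,"y":0,"z":0,"ax":0,"ay":0,"az":0}
    - {"x":0.4,"y":0,"z":0,"ax":0,"ay":0,"az":0}
    - {"x":0.4,"y":0,"z":0,"ax":0,"ay":0,"az":0}
    - {"x":0.4,"y":0,"z":0,"ax":0,"ay":0,"az":0}

```text
time_s: 21.1
tool_pos: [0.5287, -0.0273, 0.1281]
tool_rot: [179.9, 0.1, 10.9]
force: [-5.6, -1.5, 11.9]
grip_width: 0.0007
grasp_force: 5.9
```

```bash
python3 f.py; python3 tr.py
```

```text
[-3.83 -0.85 11.48] [ 0.5294 -0.0271  0.1283]
t 21.4 st [-33.7  -1.4 128.3] aligned delta [ 2.37 -0.14 -0.47] turn [ 0.07 -0.06 -0.16] F [-4.  -0.9 11.6] grip 0.0003
(0, 20) [(np.float64(-59.0), np.float64(-7.5)), (np.float64(24.0), np.float64(7.4)), (np.float64(55.5), np.float64(6.8)), (np.float64(-124.5), np.float64(-3.6)), (np.float64(-52.5), np.float64(-3.2))]
(70, 93) [(np.float64(-58.0), np.float64(-7.0)), (np.float64(33.0), np.float64(-6.4)), (np.float64(10.5), np.float64(4.1)), (np.float64(-125.5), np.float64(2.2)), (np.float64(-64.5), np.float64(-1.8))]
```

Front at +33, back at -58, so its centre is at -12.5. 23 mm more puts it at +10 with the finger still over the glass.

Request:
jog_arm:
  motion:
    - {"x":0.4,"y":0,"z":0,"ax":0,"ay":0,"az":0}
    - {"x":0.5,"y":0,"z":0,"ax":0,"ay":0,"az":0}
    - {"x":0.5,"y":0,"z":0,"ax":0,"ay":0,"az":0}
    - {"x":0.5,"y":0,"z":0,"ax":0,"ay":0,"az":0}
    - {"x":0.4,"y":0,"z":0,"ax":0,"ay":0,"az":0}

```text
time_s: 21.95
tool_pos: [0.5514, -0.0229, 0.1282]
tool_rot: [179.9, 0.0, 10.9]
force: [-6.5, -2.2, 11.4]
grip_width: 0.0004
grasp_force: 5.9
```

```bash
python3 f.py; python3 tr.py
```

```text
[-3.42 -1.03 11.05] [ 0.5521 -0.0227  0.1284]
t 22.25 st [-10.6  -1.4 128.4] aligned delta [ 0.06 -0.14 -0.46] turn [ 0.07 -0.07 -0.16] F [-2.3 -0.4 10.1] grip 0.0006
(0, 20) [(np.float64(-34.5), np.float64(-9.4)), (np.float64(49.5), np.float64(7.0)), (np.float64(57.0), np.float64(5.4)), (np.float64(-124.5), np.float64(-3.6)), (np.float64(-112.5), np.float64(2.7))]
(70, 93) [(np.float64(-35.0), np.float64(-7.2)), (np.float64(56.0), np.float64(-5.5)), (np.float64(32.5), np.float64(4.0)), (np.float64(-125.5), np.float64(2.3)), (np.float64(47.5), np.float64(2.1))]
```

Request:
jog_arm:
  motion:
    - {"x":0,"y":0,"z":-2,"ax":0,"ay":0,"az":0}
    - {"x":0,"y":0,"z":-4,"ax":0,"ay":0,"az":0}
    - {"x":0,"y":0,"z":-2,"ax":0,"ay":0,"az":0}
    - {"x":0,"y":0,"z":0,"ax":0,"ay":0,"az":0}
    - {"x":0,"y":0,"z":0,"ax":0,"ay":0,"az":0}

```text
time_s: 22.8
tool_pos: [0.5515, -0.0223, 0.2062]
tool_rot: [-180.0, -0.0, 10.9]
force: [0.1, 0.1, -0.4]
grip_width: 0.001
grasp_force: 0.0
```

Request:
jog_arm:
  motion:
    - {"x":0,"y":0,"z":0,"ax":0,"ay":0,"az":0}
    - {"x":0,"y":0,"z":0,"ax":0,"ay":0,"az":0}
    - {"x":0,"y":0,"z":0,"ax":0,"ay":0,"az":0}
    - {"x":0,"y":0,"z":0,"ax":0,"ay":0,"az":0}
    - {"x":0,"y":0,"z":0,"ax":0,"ay":0,"az":0}

```text
time_s: 23.3
tool_pos: [0.5517, -0.0223, 0.2069]
tool_rot: [-180.0, -0.0, 10.9]
force: [0.2, -0.9, 0.4]
grip_width: 0.0009
grasp_force: 0.0
```

```bash
python3 tr.py; python3 -c "
from h import *
import cv2
go((57,115,113))
im=env.read_camera('side')[:,:,::-1];o=cv2.imread('pics/side0.png')
cv2.imwrite('pics/s9.png',cv2.resize(im[190:340,200:400],(800,600),interpolation=cv2.INTER_CUBIC))
# mean colour over tray floor, chute slide and glass, before/after
for nm,p in (('tray',(170,0,8)),('tray+',(200,20,8)),('glass',(-30,-30,160)),('glassb',(-110,40,160)),('slide',(60,30,100))):
    u=(proj('side',S2W(V,p))+[-.3,2]).astype(int);print(nm,u,[x[u[1]-2:u[1]+3,u[0]-2:u[0]+3].mean((0,1)).round() for x in (o,im)])"
```

```text
(0, 20) [(np.float64(13.5), np.float64(-7.1)), (np.float64(55.5), np.float64(6.5)), (np.float64(-12.5), np.float64(6.1)), (np.float64(-28.5), np.float64(-3.4)), (np.float64(-112.0), np.float64(3.4))]
(70, 93) [(np.float64(-0.5), np.float64(-3.4)), (np.float64(-125.0), np.float64(3.2)), (np.float64(-36.5), np.float64(-2.3)), (np.float64(18.0), np.float64(-2.0)), (np.float64(24.5), np.float64(-1.4))]
t 23.35 st [-10.8  -0.9 207. ] aligned delta [  6.78 -11.59   9.4 ] turn [ 0.   -0.04 -0.14] F [ 0.2 -0.1  0.6] grip -0.0002
tray [249 268] [array([46., 44., 42.]), array([182., 175., 167.])]
tray+ [234 272] [array([32., 31., 30.]), array([177., 170., 162.])]
glass [340 233] [array([164., 160., 149.]), array([178., 178., 164.])]
glassb [371 268] [array([150., 144., 136.]), array([162., 157., 148.])]
slide [290 264] [array([176., 169., 161.]), array([124., 119., 113.])]
```

View pics/s9.png

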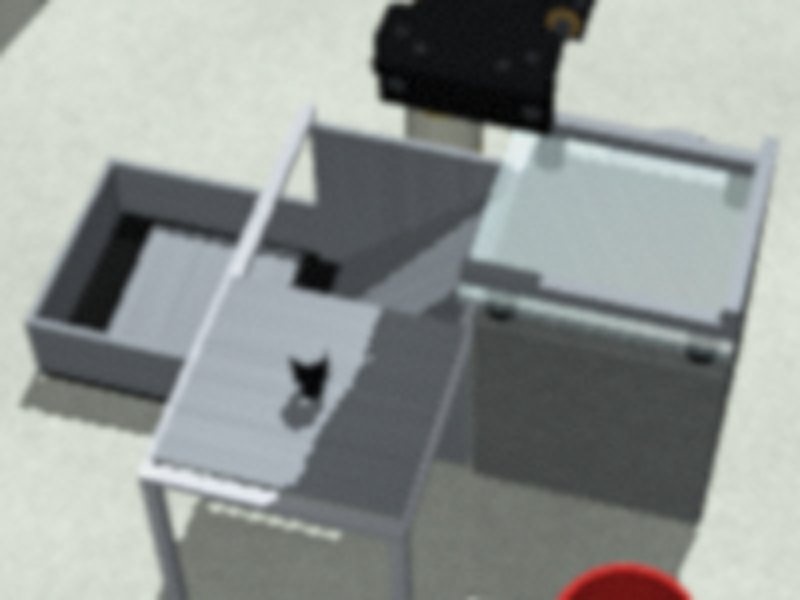

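Request:
jog_arm:
  motion:
    - {"x":1.8,"y":-2.8,"z":0,"ax":0,"ay":0,"az":-0.1}
    - {"x":1.8,"y":-2.9,"z":0,"ax":0,"ay":0,"az":0}
    - {"x":1.8,"y":-2.9,"z":0,"ax":0,"ay":0,"az":0}
    - {"x":1.4,"y":-2.9,"z":0,"ax":0,"ay":0,"az":0}
    - {"x":0,"y":0,"z":0,"ax":0,"ay":0,"az":0}
  claw: 0.1

```text
time_s: 23.9
tool_pos: [0.5964, 0.1103, 0.2071]
tool_rot: [-179.8, -0.1, 11.5]
force: [0.3, 0.3, 0.3]
grip_width: 0.0328
grasp_force: 0.0
```

Request:
jog_arm:
  motion:
    - {"x":0,"y":0,"z":0,"ax":0,"ay":0,"az":0}
    - {"x":0,"y":0,"z":0,"ax":0,"ay":0,"az":0}
    - {"x":0,"y":0,"z":0,"ax":0,"ay":0,"az":0}
    - {"x":0,"y":0,"z":0,"ax":0,"ay":0,"az":0}
    - {"x":0,"y":0,"z":0,"ax":0,"ay":0,"az":0}

```text
time_s: 24.4
tool_pos: [0.5967, 0.1027, 0.2073]
tool_rot: [180.0, -0.1, 10.9]
force: [0.8, 0.7, 1.4]
grip_width: 0.0476
grasp_force: 0.0
```

```bash
python3 -c "
from h import *
go((57,115,113))"
```

```text
t 24.4 st [ 57.2 113.2 207.3] aligned delta [-0.02 -0.18  9.43] turn [ 0.02 -0.06 -0.12] F [0.8 0.7 1.4] grip 0.0476
```

The picture shows the trivet flat in the tray at (200,290), the glass ledge empty and the shutter still open with its knob at (310,375). Now lowering onto the knob as before (reported z 0.113).

Request:
jog_arm:
  motion:
    - {"x":0,"y":-0.2,"z":3,"ax":0,"ay":0,"az":0.1}
    - {"x":0,"y":0,"z":3,"ax":0,"ay":0,"az":0}
    - {"x":0,"y":0,"z":2,"ax":0,"ay":0,"az":0}
    - {"x":0,"y":0,"z":1,"ax":0,"ay":0,"az":0}
    - {"x":0,"y":0,"z":0.4,"ax":0,"ay":0,"az":0}

```text
time_s: 24.9
tool_pos: [0.5959, 0.1052, 0.1123]
tool_rot: [-180.0, 0.0, 10.9]
force: [0.2, 1.1, 0.3]
grip_width: 0.0478
grasp_force: 0.0
```

Request:
jog_arm:
  motion:
    - {"x":0,"y":0,"z":0,"ax":0,"ay":0,"az":0}
    - {"x":0,"y":0,"z":0,"ax":0,"ay":0,"az":0}
    - {"x":0,"y":0,"z":0,"ax":0,"ay":0,"az":0}
    - {"x":0,"y":0,"z":0,"ax":0,"ay":0,"az":0}
    - {"x":0,"y":0,"z":0,"ax":0,"ay":0,"az":0}
  claw: -0.8

```text
time_s: 25.4
tool_pos: [0.597, 0.1045, 0.1138]
tool_rot: [179.9, -0.1, 10.9]
force: [-0.3, 0.3, 2.4]
grip_width: 0.017
grasp_force: 15.0
```

Request:
jog_arm:
  motion:
    - {"x":0,"y":0,"z":0,"ax":0,"ay":0,"az":0}
    - {"x":0,"y":0,"z":0,"ax":0,"ay":0,"az":0}
    - {"x":0,"y":0,"z":0,"ax":0,"ay":0,"az":0}
    - {"x":0,"y":0,"z":0,"ax":0,"ay":0,"az":0}
    - {"x":0,"y":0,"z":0,"ax":0,"ay":0,"az":0}

```text
time_s: 25.9
tool_pos: [0.597, 0.1047, 0.1138]
tool_rot: [179.9, -0.1, 10.9]
force: [0.2, -3.5, 5.0]
grip_width: 0.0174
grasp_force: 15.0
```

Gripped. Sliding shut (115 mm).

Request:
jog_arm:
  motion:
    - {"x":0,"y":0.5,"z":0,"ax":0,"ay":0,"az":0}
    - {"x":0,"y":0.8,"z":0,"ax":0,"ay":0,"az":0}
    - {"x":0,"y":0.8,"z":0,"ax":0,"ay":0,"az":0}
    - {"x":0,"y":0.8,"z":0,"ax":0,"ay":0,"az":0}
    - {"x":0,"y":0.8,"z":0,"ax":0,"ay":0,"az":0}

```text
time_s: 26.4
tool_pos: [0.6039, 0.0705, 0.1138]
tool_rot: [-179.9, -0.1, 11.0]
force: [0.0, 1.7, 5.8]
grip_width: 0.0174
grasp_force: 15.0
```

Request:
jog_arm:
  motion:
    - {"x":0,"y":0.8,"z":0,"ax":0,"ay":0,"az":0}
    - {"x":0,"y":0.8,"z":0,"ax":0,"ay":0,"az":0}
    - {"x":0,"y":0.8,"z":0,"ax":0,"ay":0,"az":0}
    - {"x":0,"y":0.8,"z":0,"ax":0,"ay":0,"az":0}
    - {"x":0,"y":0.8,"z":0,"ax":0,"ay":0,"az":0}

```text
time_s: 26.9
tool_pos: [0.6118, 0.0312, 0.1138]
tool_rot: [-179.9, -0.2, 11.0]
force: [2.0, 1.7, 5.0]
grip_width: 0.0173
grasp_force: 15.0
```

Request:
jog_arm:
  motion:
    - {"x":0,"y":0.8,"z":0,"ax":0,"ay":0,"az":0}
    - {"x":0,"y":0.8,"z":0,"ax":0,"ay":0,"az":0}
    - {"x":0,"y":0.6,"z":0,"ax":0,"ay":0,"az":0}
    - {"x":0,"y":0.4,"z":0,"ax":0,"ay":0,"az":0}
    - {"x":0,"y":0.3,"z":0,"ax":0,"ay":0,"az":0}

```text
time_s: 27.4
tool_pos: [0.6177, 0.0018, 0.1138]
tool_rot: [-180.0, -0.2, 10.9]
force: [2.6, 3.2, 4.9]
grip_width: 0.0173
grasp_force: 15.0
```

```bash
python3 -c "
from h import *
go((57,0,113))"
```

```text
t 27.4 st [ 58.5  10.1 113.8] aligned delta [-0.15  1.01  0.08] turn [-0.03 -0.22 -0.13] F [2.6 3.2 4.9] grip 0.0173
```

Request:
jog_arm:
  motion:
    - {"x":0,"y":0.3,"z":0,"ax":0,"ay":0,"az":0}
    - {"x":0,"y":0.3,"z":0,"ax":0,"ay":0,"az":0}
    - {"x":0,"y":0.2,"z":0,"ax":0,"ay":0,"az":0}
    - {"x":0,"y":0.2,"z":0,"ax":0,"ay":0,"az":0}
    - {"x":0,"y":0.1,"z":0,"ax":0,"ay":0,"az":0}

```text
time_s: 27.9
tool_pos: [0.6197, -0.008, 0.1138]
tool_rot: [-179.9, -0.2, 10.9]
force: [4.5, 4.5, 5.5]
grip_width: 0.0174
grasp_force: 15.0
```

Request:
jog_arm:
  motion:
    - {"x":0,"y":0.1,"z":0,"ax":0,"ay":0,"az":0}
    - {"x":0,"y":0.1,"z":0,"ax":0,"ay":0,"az":0}
    - {"x":0,"y":0.1,"z":0,"ax":0,"ay":0,"az":0}
    - {"x":0,"y":0.1,"z":0,"ax":0,"ay":0,"az":0}
    - {"x":0,"y":0,"z":0,"ax":0,"ay":0,"az":0}

```text
time_s: 28.4
tool_pos: [0.6196, -0.0079, 0.1137]
tool_rot: [-179.7, -0.2, 11.1]
force: [1.9, 8.2, 5.4]
grip_width: 0.0173
grasp_force: 15.0
```

```bash
python3 -c "
from h import *
go((57,0,113))"
```

```text
t 28.4 st [ 58.5   0.3 113.7] aligned delta [-0.15  0.03  0.07] turn [-0.33 -0.18  0.07] F [1.9 8.2 5.4] grip 0.0173
```

Request:
jog_arm:
  motion:
    - {"x":0,"y":-0.1,"z":0,"ax":0,"ay":0,"az":0}
    - {"x":0,"y":0,"z":0,"ax":0,"ay":0,"az":0}
    - {"x":0,"y":0,"z":0,"ax":0,"ay":0,"az":0}
    - {"x":0,"y":0,"z":0,"ax":0,"ay":0,"az":0}
    - {"x":0,"y":0,"z":0,"ax":0,"ay":0,"az":0}
  claw: 0.1

```text
time_s: 28.9
tool_pos: [0.6184, -0.0133, 0.1125]
tool_rot: [180.0, 0.0, 10.8]
force: [-0.1, -0.3, 0.2]
grip_width: 0.0453
grasp_force: 0.0
```

Request:
jog_arm:
  motion:
    - {"x":0,"y":0,"z":-1,"ax":0,"ay":0,"az":0}
    - {"x":0,"y":0,"z":-3,"ax":0,"ay":0,"az":0}
    - {"x":0,"y":0,"z":-4,"ax":0,"ay":0,"az":0}
    - {"x":0,"y":0,"z":-4,"ax":0,"ay":0,"az":0}
    - {"x":0,"y":0,"z":0,"ax":0,"ay":0,"az":0}

```text
time_s: 29.4
tool_pos: [0.6225, -0.0118, 0.2409]
tool_rot: [179.8, -0.7, 10.9]
force: [1.3, 1.0, 1.0]
grip_width: 0.0477
grasp_force: 0.0
```

Request:
jog_arm:
  motion:
    - {"x":0,"y":0,"z":0,"ax":0,"ay":0,"az":0}
    - {"x":0,"y":0,"z":0,"ax":0,"ay":0,"az":0}
    - {"x":0,"y":0,"z":0,"ax":0,"ay":0,"az":0}
    - {"x":0,"y":0,"z":0,"ax":0,"ay":0,"az":0}
    - {"x":0,"y":0,"z":0,"ax":0,"ay":0,"az":0}

```text
time_s: 29.9
tool_pos: [0.6186, -0.0124, 0.2323]
tool_rot: [-180.0, 0.0, 10.9]
force: [0.0, -0.2, 0.7]
grip_width: 0.0482
grasp_force: 0.0
```

```bash
python3 - <<'E'
from h import *
import cv2
go((57,0,200))
im=env.read_camera('side')[:,:,::-1];o=cv2.imread('pics/side0.png')
# knob shift vs. start (should be -shutter start, ~15 mm in y)
def dark(i):
    u=proj('side',S2W(V,(57,7,150))).astype(int);c=i[u[1]-14:u[1]+22,u[0]-14:u[0]+16].max(2);ys,xs=np.where(c<60);return np.array([xs.mean(),ys.mean()])+u-14,len(xs)
print(dark(o),dark(im));print(proj('side',S2W(V,(57,15,155)))-proj('side',S2W(V,(57,0,155))))
u=(proj('side',S2W(V,(200,20,8)))+[-.3,2]).astype(int);print(im[u[1],u[0]])
E
```

```text
t 29.9 st [ 56.6  -4.  232.3] aligned delta [ 0.04 -0.4   3.23] turn [-0.02  0.03 -0.14] F [ 0.  -0.2  0.7] grip 0.0482
(array([292.38636364, 245.20454545]), 44) (array([294.85416667, 239.33333333]), 48)
[-2.19980391  5.4692354 ]
[174 167 159]
```

The knob moved as far as full closure needs (about 16 mm from its start), and the trivet is in the tray. Handing in.

```bash
python3 -c "
from cell import env
print(env.sign_off())"
```

```text
the job is handed in; nothing more can be done
None
```

The shutter was opened to its end stop, the trivet was dragged off the ledge at about 12 N (highest single reading 12.5 N) and lies in the tray, the shutter is shut again, and the job is handed in after about 30 s; the result of the judging was not shown.

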